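Slide the serving board out over the riser's front edge

ROBOT

A 6-joint arm with a two-finger parallel gripper is mounted at the origin on a cart in front of the work surface, level with it; the furniture and walls round the work are solid. World frame = base frame: x ahead of the robot, y to its left, z up, the work surface at z = 0. Lengths are in m, angles in rad, forces in N, time in s.
With the tool pointing down it reaches from about 0.35 to 0.975 m from the base axis. Payload 4.9 kg.
Tool frame: the origin (TCP) lies midway between the tips of the shut fingers; the grasp point (between the pads) lies 19 mm behind it; x points along the fingers, z is the direction in which the jaws open and shut, and the axes are right-handed (so a half turn about x gives the same grasp; the last joint's range is limited). The gripper opens to 85 mm and grips with 20 to 120 N. Pads are 22 mm wide; open, the fingers measure 114 mm over their backs; the gripper's body (76 mm by 85 mm) begins 54 mm behind the grasp point. The pads swing forward as they close: fully open they stand 13 mm farther back than shut.
Start: joints at [-1.42, 0.053, 1.613, -0, 1.476, -0.119], TCP at [0.167, -0.602, 0.231] pointing down, gripper open.
Joint ranges: [-3.01, 3.01], [-1.01, 2.22], [0.06, 2.58], [-1.02, 4.17], [0.09, 2.62], [-3.14, 3.14]. Speed limits (rad/s): [2.57, 2.57, 3.14, 3.14, 3.14, 3.14].

INTERFACE

Orientations are given as a rotation vector (axis times angle).
In Python, from bench import r gives the robot as it stands.
- The arm moves only by the tool send_rows, never from a script. Its argument "steps" is one flat list of numbers, 7 for each row, row after row: the closure in counts, from 0 (fully open) to 255 (shut), then the shift along the tool's x, y, z in m, then the turn, a rotation vector about the tool's x, y, z in rad. A call has 1 to 20 rows; each row is the pose to reach, as a shift and turn from the pose commanded when the call began, along the tool's axes at that moment; what a row does not reach only later rows make up. A row lasts 1/10 s, in which the tool goes at most 50 mm and 8.59 degrees, less where a joint would pass 70% of its speed; a pose out of reach is approached as far as the arm can. A call with a gripper value outside its range is refused whole. The fingers move at their own pace and stop on an object; the grip force is fixed at half the most. Time passes only in rows, so rows that repeat a pose let the fingers close. It gives the time, the measured TCP pose, the force and the opening at its end, in the units of the state.
- r.get_state(): the state, without advancing time (a new reading comes with each control period).
- r.read_camera(name): name is "scene" or "top"; returns a dict with "img" (420x560x3 uint8, blue, green, red), "range_z" (420x560 float32, m along the optical axis (not along the pixel's ray), 0 where there is no reading), "mtx" (3x3 intrinsics, pixels), "rvec" (rotation vector, rad) and "tvec" (3), from world to camera coordinates, as OpenCV has them. Camera axes: x right, y down, z forward; pixel columns grow to the right and rows downward; lengths in m; the calibration is good to about 2 mm. A picture is of the moment at which its call begins.
- r.finish_job(): hands the job in, once; it reports no verdict.
Trained networks look in a picture, given as the dict that the camera call returned (one of the last four; its "shot" number tells which), for a name from the list of things; names that differ only in an ending like _2 or _b are one class to them, and where a whole thing is asked for, a point or a joint stands for the part that bears it (a point fixed in the world has none). Each returns a list of dicts, best first, with "score" (0 to 1); they miss things now and then, are a little off and sometimes report something else, mostly with a low value. They report only what shows in the picture. A call takes as long as a camera call.
- r.boxes_of(label, picture): "bbox" ([centre column, centre row, width, height] in pixels, round what is visible of it).
- r.trace(label, picture): "pixels" (420x560 bool, what is visible of it) and "bbox" ([centre column, centre row, width, height] in pixels, round what is visible of it).
The state is a dict: "t": time; "joints": joint angles; "joint_velocities": joint speeds; "tau": joint torques, N m; "eef_pos": TCP position; "tcp_rot": TCP orientation; "wrist_force": force on the tool from outside, world axes, zero at the start; "ft_torque": the same for the moment, N m; "opening": opening from 0.0 (shut) to 1.0 (fully open).
Only numpy, scipy, OpenCV 4.12 (cv2) and the standard library are available. Lean on these libraries where they do the work, as an engineer would, in place of code of your own. Each camera call takes 0.05 s, during which the arm holds its last target.

TASK

Slide the flat wooden serving board on the low stone-topped display riser towards you until its long front edge sticks out 4 cm past the riser's front edge, evenly along its length, so that the next person can get their fingers under it. Only push or drag it with the fingertips so that it slides flat on the riser: do not pick it up or tip it, and do not let it stick out past the riser's ends. Leave the price card, the jar and the gift box where they stand.

Things in the scene. Friction and masses are not known exactly. Their poses are not given: they have to be found in the camera images.
- riser: low display riser, fixed to the worktop: white stone top 240 (x) x 420 (y) mm and 16 thick, on two dark wooden cheeks; its top is flat, 60 mm above the worktop. Origin: centre of its underside, on the worktop. Its x axis points from its front edge (the long edge nearer the robot) to its back edge, y along its length, z up. It may stand turned by up to 0.3 rad.
- riser_edge (a point): middle of the riser's long front edge, at the height of its top (x = -120, z = +60 mm in the riser's frame); axes as the riser's. Points with negative x in this frame are out past the front edge.
- board: loose flat wooden serving board with rounded corners, 130 (x) x 200 (y) x 14 mm thick, about 0.3 kg, lying flat on the riser, turned by up to 0.2 rad to it and wholly behind its front edge. Origin: centre of its underside; its x axis points from its front long edge to its back long edge, y along its length, z up.
- board_front_left (a point): left end (+y) of the board's front long edge, half-way up its thickness (x = -65, y = +100, z = +7 mm in the board's frame)
- board_front_right (a point): right end (-y) of the board's front long edge, half-way up its thickness (x = -65, y = -100, z = +7 mm in the board's frame)
- price_card: bystander: small wooden wedge with an upright card, 27 x 70 x 58 mm, loose, 30 g, standing on the left end of the riser's top. Origin: centre of its underside, z up.
- jar: bystander: lidded jar, 60 mm across, 80 high, loose, standing on the worktop to the left of the riser. Origin: centre of its underside, z up.
- gift_box: bystander: small closed cardboard gift box with a ribbon, 69 x 73 x 61 mm, loose, standing on the worktop to the right of the riser. Origin: centre of its underside, z up.

How it is judged:
At the end, for the whole second after the job is handed in: The board lies flat and at rest on the riser with both ends of its front edge 30 to 50 mm out past the riser's front edge, and does not stick out past the riser's ends (5 mm allowed) (x of board_front_left in the frame of riser_edge between -0.05 and -0.03 m and x of board_front_right in the frame of riser_edge between -0.05 and -0.03 m and y of board in the frame of riser between -0.115 and 0.115 m and z of board in the frame of riser between 0.057 and 0.063 m and angle between board's own z axis and vertical below 0.05 rad and linear speed of board below 0.01 m/s); the robot touches nothing.
It fails at once if the board is lifted more than 1 cm off the riser's top (z of board in the frame of riser above 0.07 m).
It fails at once if the board is tipped (more than 0.15 rad) (angle between board's own z axis and vertical above 0.15 rad).
It fails at once if the price card is disturbed (moved more than 15 mm or tipped) (distance of price_card from where it was at the start of the episode above 0.015 m or angle between price_card's own z axis and vertical above 0.3 rad).
It fails at once if the jar is disturbed (moved more than 15 mm or tipped) (distance of jar from where it was at the start of the episode above 0.015 m or angle between jar's own z axis and vertical above 0.3 rad).
It fails at once if the gift box is disturbed (moved more than 15 mm or tipped) (distance of gift_box from where it was at the start of the episode above 0.015 m or angle between gift_box's own z axis and vertical above 0.3 rad).
It also fails if it takes over 35 s, if anything falls off the work surface, if the arm or the gripper's body presses on something with over 40 N, if the wrist force passes 120 N, or if a joint passes its speed limit or range.

## Working session

There is one attempt and no reset: what is moved stays moved. The work goes in short steps, Python scripts to look and compute and a tool call to move; the robot and the scene stay as the last step left them, time stands still between calls to the robot, and variables do not carry over. Pictures are saved under pics/ and viewed, and the job is handed in when it is done.

Besides the shell and the picture viewer there is one more tool, called in YAML: its name, and indented under it one key for each argument. send_rows: Moves the arm, as the interface text tells. Its arguments: {"type":"object","properties":{"steps":{"type":"array"}},"required":["steps"]}

```bash
mkdir -p pics; cat > h.py <<'E'
import numpy as np,cv2
from bench import r
def pts(p,mask=None):
    z=p["range_z"];v,u=np.nonzero((z>0)&(mask if mask is not None else True))
    K=p["mtx"];d=z[v,u];c=np.c_[(u-K[0,2])*d/K[0,0],(v-K[1,2])*d/K[1,1],d]
    R=cv2.Rodrigues(np.array(p["rvec"],float))[0]
    return (c-np.array(p["tvec"]).ravel())@R,u,v
E
python3 - <<'E'
from h import *
s=r.get_state();print(s["t"],s["eef_pos"],s["tcp_rot"],s["opening"])
for n in("top","scene"):
    p=r.read_camera(n);cv2.imwrite(f"pics/{n}0.png",p["img"])
    for l in("riser","board","price_card","jar","gift_box"):
        q=r.trace(l,p)
        for o in q[:2]:
            P,u,v=pts(p,o["pixels"])
            print(n,l,round(o["score"],2),np.round(o["bbox"]),len(P))
            if len(P):
                print("  med",np.round(np.median(P,0),3),"min",np.round(np.percentile(P,2,axis=0),3),"max",np.round(np.percentile(P,98,axis=0),3))
                zt=np.percentile(P[:,2],50)
                if l in("riser","board"):
                    zt=.06 if l=="riser" else .074
                    T=P[abs(P[:,2]-zt)<.004][:,:2].astype(np.float32)
                    if len(T)>20: print("  rect",cv2.minAreaRect(T),cv2.boxPoints(cv2.minAreaRect(T)).round(3).tolist())
E
```

```text
0.0 [ 0.16649108 -0.60178262  0.23008543] [ 1.00955368  1.32632388 -1.00723228] 1.0001861038023219
top riser 0.64 [291. 221. 187. 134.] 11104
  med [0.57  0.005 0.06 ] min [ 0.43  -0.251  0.057] max [0.714 0.16  0.064]
  rect ((0.5730586647987366, -0.045661166310310364), (0.2401696741580963, 0.42039188742637634), 14.729061126708984) [[0.40299999713897705, 0.12700000405311584], [0.5099999904632568, -0.27900001406669617], [0.7429999709129333, -0.21799999475479126], [0.6359999775886536, 0.18799999356269836]]
top board 0.6 [310. 219.  85.  57.] 4170
  med [ 0.57  -0.1    0.075] min [ 0.506 -0.194  0.07 ] max [ 0.636 -0.006  0.078]
  rect ((0.5715846419334412, -0.09953802078962326), (0.13002844154834747, 0.19920052587985992), 6.540185928344727) [[0.4959999918937683, -0.00800000037997961], [0.5180000066757202, -0.20600000023841858], [0.6480000019073486, -0.19099999964237213], [0.625, 0.007000000216066837]]
top price_card 0.58 [224. 260.  31.  22.] 274
  med [0.473 0.102 0.082] min [0.459 0.075 0.062] max [0.491 0.132 0.119]
top jar 0.92 [188. 275.  28.  25.] 610
  med [0.447 0.194 0.079] m
[... 1033 characters left out ...]
d [ 0.6   -0.324  0.058] min [ 0.566 -0.371  0.013] max [ 0.638 -0.298  0.066]
scene price_card 0.61 [294. 212.  62.  55.] 2196
  med [ 0.567 -0.09   0.074] min [ 0.503 -0.197  0.063] max [ 0.635 -0.001  0.079]
scene price_card 0.5 [287. 263.  12.  23.] 201
  med [0.474 0.105 0.076] min [0.459 0.071 0.061] max [0.494 0.131 0.117]
scene jar 0.57 [275. 308.  23.  34.] 713
  med [0.441 0.215 0.075] min [0.419 0.178 0.002] max [0.472 0.231 0.083]
scene jar 0.49 [292. 214.  64.  55.] 2217
  med [ 0.567 -0.09   0.074] min [ 0.503 -0.199  0.062] max [ 0.636 -0.001  0.078]
scene gift_box 0.79 [318. 170.  17.  25.] 465
  med [ 0.601 -0.325  0.059] min [ 0.566 -0.379  0.014] max [ 0.639 -0.298  0.065]
```

View pics/top0.png

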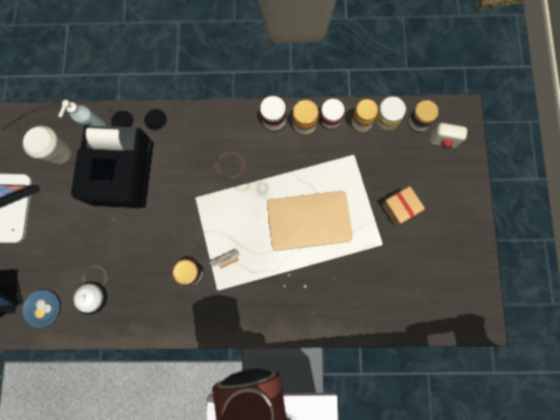

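View pics/scene0.png

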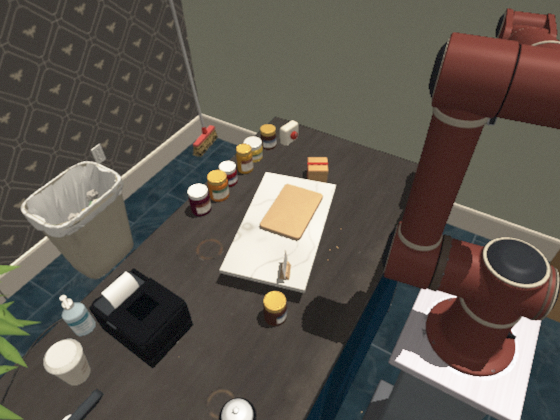

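The top view shows the board at about (310,220) on the white riser, turned slightly from it. The card is at (225,260), the jar at (187,272) and the gift box at (404,205). Both cameras give matching sizes (240x420, 130x200) and heights (60, 74 mm). I'll push from behind with the open fingertips, jaws parallel to the riser's length.

```bash
cat >> h.py <<'E'
from scipy.spatial.transform import Rotation as Ro
a=np.radians(14.7);ex=np.array([np.cos(a),np.sin(a),0]);ey=np.array([-np.sin(a),np.cos(a),0]);C=np.array([.573,-.0462,0])
def W(x,y,z): return C+x*ex+y*ey+np.array([0,0,z])
def delta(target):
    s=r.get_state();R=Ro.from_rotvec(s["tcp_rot"]).as_matrix();best=None
    for sg in(1,-1):
        X=np.array([0,0,-1.]);Z=sg*ey;T=np.c_[X,np.cross(Z,X),Z]
        rv=Ro.from_matrix(R.T@T).as_rotvec()
        if best is None or np.linalg.norm(rv)<np.linalg.norm(best):best=rv
    return R.T@(target-s["eef_pos"]),best,R
E
python3 - <<'E'
from h import *
d,rv,R=delta(W(.090,-.052,.23));print(d.round(4),rv.round(4));print(R.round(3),W(.09,-.052,.23))
E
```

```text
[ 0.0013  0.6293 -0.3745] [0.0132 0.     0.    ]
[[-0.     0.964  0.267]
 [-0.     0.267 -0.964]
 [-1.    -0.     0.   ]] [ 0.67324951 -0.07365971  0.23      ]
```

send_rows:
  steps: [0,0,0.629,-0.374,0.013,0,0,0,0,0.629,-0.374,0.013,0,0,0,0,0.629,-0.374,0.013,0,0,0,0,0.629,-0.374,0.013,0,0,0,0,0.629,-0.374,0.013,0,0,0,0,0.629,-0.374,0.013,0,0,0,0,0.629,-0.374,0.013,0,0,0,0,0.629,-0.374,0.013,0,0,0,0,0.629,-0.374,0.013,0,0,0,0,0.629,-0.374,0.013,0,0,0,0,0.629,-0.374,0.013,0,0,0,0,0.629,-0.374,0.013,0,0,0,0,0.629,-0.374,0.013,0,0,0,0,0.629,-0.374,0.013,0,0,0,0,0.629,-0.374,0.013,0,0,0,0,0.629,-0.374,0.013,0,0,0,0,0.629,-0.374,0.013,0,0,0,0,0.629,-0.374,0.013,0,0,0,0,0.629,-0.374,0.013,0,0]

```text
t: 2.5
eef_pos: [0.6725, -0.0754, 0.2315]
tcp_rot: [1.019, 1.319, -1.019]
wrist_force: [0.2, 0.1, -0.0]
opening: 1.0
```

send_rows:
  steps: [0,0.04,0,0,0,0,0,0,0.08,0,0,0,0,0,0,0.12,0,0,0,0,0,0,0.15,0,0,0,0,0,0,0.165,0,0,0,0,0,0,0.17,0,0,0,0,0,0,0.17,0,0,0,0,0]

```text
t: 3.2
eef_pos: [0.6734, -0.0748, 0.062]
tcp_rot: [1.019, 1.319, -1.018]
wrist_force: [1.6, 0.2, 0.3]
opening: 1.002
```

```bash
python3 - <<'E'
from h import *
d,rv,R=delta(W(.090,-.052,.053));print(d.round(4),rv.round(4))
p=r.read_camera("scene");cv2.imwrite("pics/s1.png",cv2.resize(p["img"][130:320,190:390],None,fx=3,fy=3))
E
```

```text
[ 0.009   0.0001 -0.0011] [-0.0004  0.0003 -0.0006]
```

View pics/s1.png

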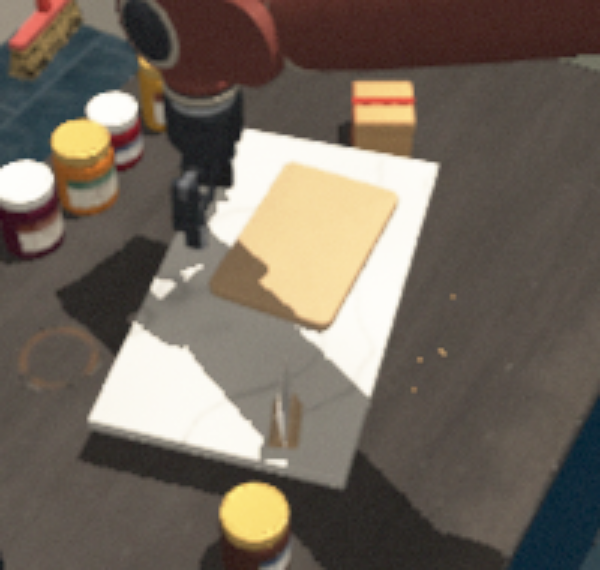

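send_rows:
  steps: [0,0.004,0,0,0,0,0,0,0.008,0,0,0,0,0,0,0.008,0,0,0,0,0]

```text
t: 3.55
eef_pos: [0.6732, -0.0742, 0.0534]
tcp_rot: [1.018, 1.32, -1.018]
wrist_force: [0.1, -0.5, 0.5]
opening: 1.001
```

No contact with the stone, so I'll push gently.

send_rows:
  steps: [0,0,-0.006,0,0,0,0,0,0,-0.012,0,0,0,0,0,0,-0.017,0,0,0,0,0,0,-0.022,0,0,0,0,0,0,-0.027,0,0,0,0,0,0,-0.032,0,0,0,0,0,0,-0.037,0,0,0,0,0,0,-0.042,0,0,0,0,0,0,-0.047,0,0,0,0,0,0,-0.052,0,0,0,0,0,0,-0.057,0,0,0,0,0,0,-0.062,0,0,0,0,0,0,-0.067,0,0,0,0,0,0,-0.072,0,0,0,0,0,0,-0.076,0,0,0,0,0,0,-0.08,0,0,0,0,0,0,-0.08,0,0,0,0,0]

```text
validation failed for argument at $.st...
```

```bash
cat > m.py <<'E'
import sys
from h import *
tag=sys.argv[1]
for n in("top","scene"):
    p=r.read_camera(n);cv2.imwrite(f"pics/{n}{tag}.png",cv2.resize(p["img"][120:320,170:430],None,fx=3,fy=3))
    q=r.trace("board",p)
    for o in q[:1]:
        P,u,v=pts(p,o["pixels"]);Q=(P-C);xy=np.c_[Q@ex,Q@ey]
        T=xy[abs(P[:,2]-.074)<.005]
        print(n,round(o["score"],2),len(T),"zmed",np.median(P[:,2]).round(4),cv2.minAreaRect(T.astype(np.float32)))
        # front edge line: min x for y bins
        ys=np.arange(T[:,1].min()+.015,T[:,1].max()-.015,.01)
        e=[(y,np.percentile(T[abs(T[:,1]-y)<.005][:,0],1)) for y in ys if (abs(T[:,1]-y)<.005).sum()>10]
        e=np.array(e);k=np.polyfit(e[:,0],e[:,1],1);print("  front edge mm rel riser_edge: slope",k[0].round(4),"mid",((np.polyval(k,T[:,1].mean())+.12)*1e3).round(1))
    q=r.trace("riser",p)[0];P,u,v=pts(p,q["pixels"]);T=(P-C)[abs(P[:,2]-.06)<.004];T=np.c_[T@ex,T@ey];print("  riser",cv2.minAreaRect(T.astype(np.float32)))
s=r.get_state();d=s["eef_pos"]-C;print("tcp riser",d@ex,d@ey,s["wrist_force"])
E
python3 m.py 2
```

```text
top 0.87 1836 zmed 0.0745 ((-0.02090221643447876, -0.09417500346899033), (0.11421950161457062, 0.1304953247308731), 81.91710662841797)
  front edge mm rel riser_edge: slope 0.0955 mid 34.2
  riser ((0.0002582818269729614, 0.0006868541240692139), (0.4203454852104187, 0.2402084618806839), 89.9152603149414)
scene 0.86 2042 zmed 0.0745 ((-0.015426933765411377, -0.05229438841342926), (0.20389631390571594, 0.13158078491687775), 81.19039916992188)
  front edge mm rel riser_edge: slope 0.1208 mid 41.5Traceback (most recent call last):
  File "m.py", line 15, in <module>
    q=r.trace("riser",p)[0];P,u,v=pts(p,q["pixels"]);T=(P-C)[abs(P[:,2]-.06)<.004];T=np.c_[T@ex,T@ey];print("  riser",cv2.minAreaRect(T.astype(np.float32)))
      ~~~~~~~~~~~~~~~~~~^^^
IndexError: list index out of range
```

View pics/scene2.png

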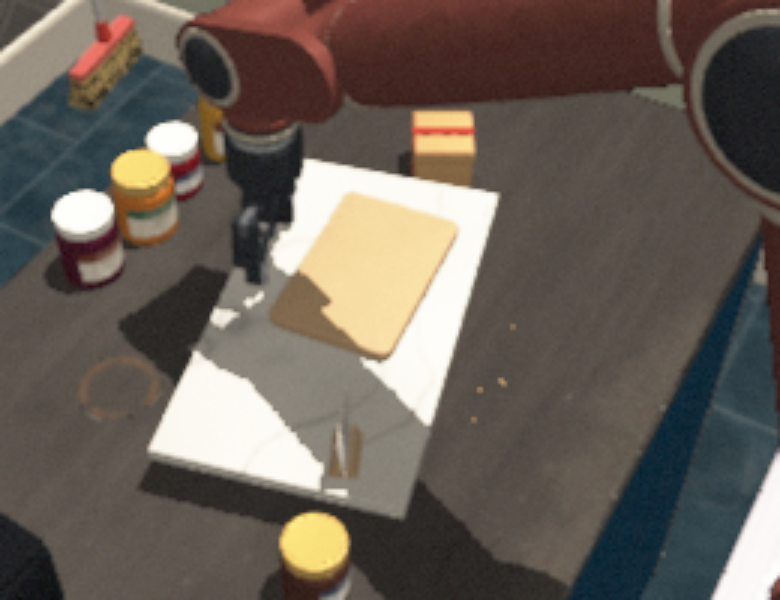

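View pics/top2.png

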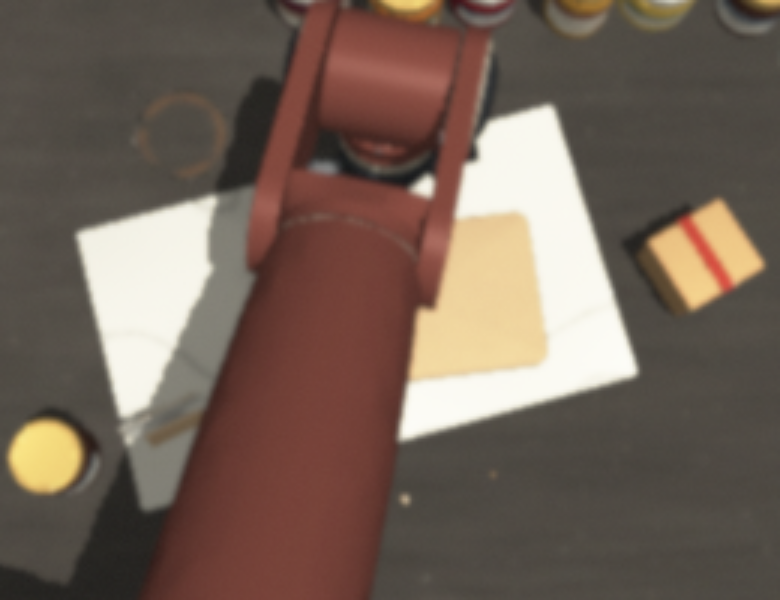

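The call was refused and nothing moved. The scene view still shows the fingers behind the board at about (255,260) in the crop. I'll resend it in a shorter form.

send_rows:
  steps: [0,0,-0.006,0,0,0,0,0,0,-0.012,0,0,0,0,0,0,-0.018,0,0,0,0,0,0,-0.024,0,0,0,0,0,0,-0.03,0,0,0,0,0,0,-0.036,0,0,0,0,0,0,-0.042,0,0,0,0,0,0,-0.048,0,0,0,0,0,0,-0.054,0,0,0,0,0,0,-0.06,0,0,0,0,0,0,-0.066,0,0,0,0,0,0,-0.072,0,0,0,0,0,0,-0.076,0,0,0,0,0,0,-0.08,0,0,0,0,0,0,-0.08,0,0,0,0]

```text
t: 5.35
eef_pos: [0.5952, -0.0948, 0.0533]
tcp_rot: [1.018, 1.32, -1.019]
wrist_force: [0.1, 0.6, 0.1]
opening: 1.0
```

```bash
sed -i 's/^    q=r.trace("riser",p)\[0\];/    q=r.trace("riser",p)\n    if not q: continue\n    q=q[0];/' m.py; python3 m.py 3
```

```text
top 0.74 1647 zmed 0.0748 ((-0.06963079422712326, -0.09054116904735565), (0.14217495918273926, 0.1285763680934906), 89.9943618774414)
  front edge mm rel riser_edge: slope 0.7508 mid -11.9
  riser ((0.00020397454500198364, 0.00045077502727508545), (0.24014170467853546, 0.42045164108276367), 0.03162551671266556)
scene 0.82 2042 zmed 0.0744 ((-0.06875023990869522, -0.06414240598678589), (0.13189227879047394, 0.2061719000339508), 0.09930743277072906)
  front edge mm rel riser_edge: slope -0.0163 mid -12.7
  riser ((-0.0006538182497024536, -0.0009185522794723511), (0.42556309700012207, 0.24040071666240692), 89.90841674804688)
tcp riser 0.009764432458074991 -0.052576105520093765 [ 0.1832656   0.51001475 -0.59053401]
```

View pics/scene3.png

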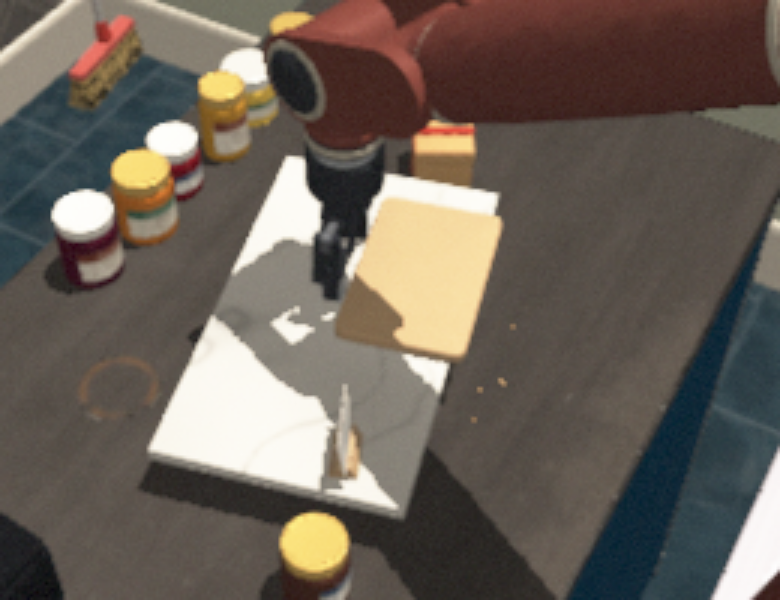

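The board is now square to the riser and sticks out about 14 mm. It needs about 26 mm more, taken slowly.

send_rows:
  steps: [0,0,-0.004,0,0,0,0,0,0,-0.008,0,0,0,0,0,0,-0.012,0,0,0,0,0,0,-0.016,0,0,0,0,0,0,-0.019,0,0,0,0,0,0,-0.022,0,0,0,0,0,0,-0.024,0,0,0,0,0,0,-0.026,0,0,0,0,0,0,-0.026,0,0,0,0]

```text
t: 6.55
eef_pos: [0.5703, -0.1013, 0.0533]
tcp_rot: [1.018, 1.32, -1.018]
wrist_force: [0.2, -0.2, 0.1]
opening: 0.996
```

```bash
python3 m.py 4
```

```text
top 0.63 1627 zmed 0.0748 ((-0.09526172280311584, -0.08445744961500168), (0.15389537811279297, 0.12781284749507904), 89.90530395507812)
  front edge mm rel riser_edge: slope 0.9608 mid -31.7
  riser ((0.00024027377367019653, 0.0004593878984451294), (0.24040016531944275, 0.4202542304992676), 0.04316749796271324)
scene 0.9 2083 zmed 0.0746 ((-0.09532222151756287, -0.06244377791881561), (0.20497585833072662, 0.13019461929798126), 89.91931915283203)
  front edge mm rel riser_edge: slope 0.0035 mid -38.7
  riser ((-0.0003002583980560303, -0.001254439353942871), (0.4250229001045227, 0.24081678688526154), 89.90895080566406)
tcp riser -0.01653326931080635 -0.052436131284939264 [-0.49179166  0.24973218 -0.7517466 ]
```

The overhang measures about 40 mm and is square. Next I back off, rise, and move away for an unobstructed top view.

send_rows:
  steps: [0,0,0.01,0,0,0,0,0,0,0.025,0,0,0,0,0,0,0.025,0,0,0,0,0,-0.04,0.025,0,0,0,0,0,-0.09,0.025,0,0,0,0,0,-0.14,0.025,0,0,0,0,0,-0.18,0.025,0,0,0,0,0,-0.18,0.025,0,0,0,0]

```text
t: 7.65
eef_pos: [0.5983, -0.0958, 0.2422]
tcp_rot: [1.02, 1.306, -1.012]
wrist_force: [0.1, 0.8, 0.8]
opening: 1.001
```

send_rows:
  steps: [0,0,-0.3,0.25,0,0,0,0,0,-0.3,0.25,0,0,0,0,0,-0.3,0.25,0,0,0,0,0,-0.3,0.25,0,0,0,0,0,-0.3,0.25,0,0,0,0,0,-0.3,0.25,0,0,0,0,0,-0.3,0.25,0,0,0,0,0,-0.3,0.25,0,0,0,0,0,-0.3,0.25,0,0,0,0,0,-0.3,0.25,0,0,0,0,0,-0.3,0.25,0,0,0]

```text
t: 8.75
eef_pos: [0.3685, -0.4119, 0.2326]
tcp_rot: [1.018, 1.321, -1.017]
wrist_force: [0.2, -0.5, -0.9]
opening: 0.999
```

```bash
python3 m.py 5
```

```text
top 0.92 4273 zmed 0.0746 ((-0.09438566863536835, -0.06175614148378372), (0.13006524741649628, 0.1998511701822281), 0.09963074326515198)
  front edge mm rel riser_edge: slope -0.002 mid -37.7
  riser ((0.00040619075298309326, 0.0005523711442947388), (0.2405509054660797, 0.4202306866645813), 0.024914836511015892)
scene 0.97 2038 zmed 0.0747 ((-0.09543706476688385, -0.06116411089897156), (0.12954629957675934, 0.20319382846355438), 0.044403087347745895)
  front edge mm rel riser_edge: slope -0.0053 mid -38.0
tcp riser -0.2904428966056259 -0.3021493147644292 [ 0.4865956  -0.19548879 -0.34758823]
```

View pics/top5.png

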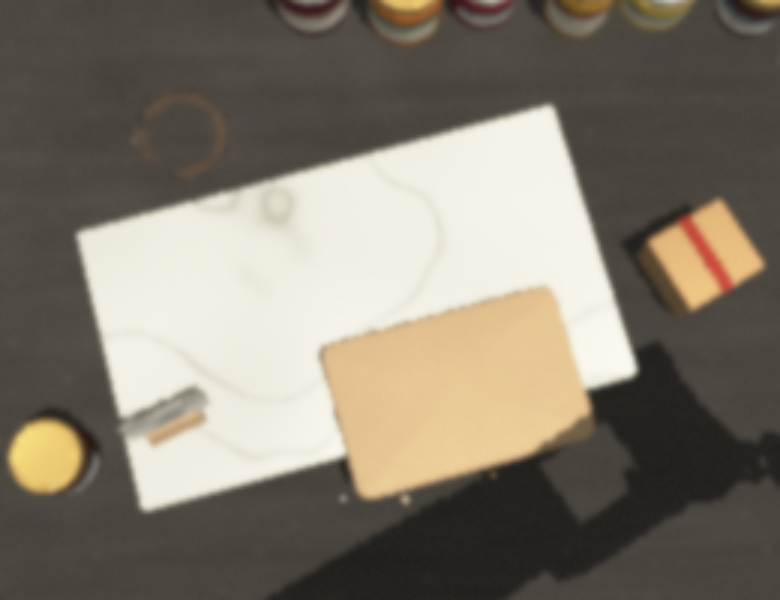

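The top view shows the board at about (460,395), parallel to the riser and overhanging its front edge evenly. Both cameras put the overhang at about 39.5–40 mm. The card (165,415), jar (47,455) and box (703,255) stand where they were. I'll hand in the job.

```bash
python3 -c "
from bench import r
print(r.finish_job())"
```

```text
the job is handed in; nothing more can be done
None
```

I pushed the board forward from behind with the two open fingertips, jaws parallel to the riser. That squared it to the riser, and a second slow push brought it to the target overhang. I then backed the arm off and handed the job in at about 9 s of robot time. No verdict was reported.

Last checks, with the arm clear:
- **Overhang:** fitting the whole board outline puts the front edge 39–40 mm (top camera) and about 40 mm (scene camera) past the riser's front edge. A separate fit of the edge alone gave about 38 mm. All are inside the 30–50 mm limit.
- **Squareness:** the edge slope was at most 0.005, about 1 mm over the board's length.
- **Sideways position:** the board's centre is at about y = -0.06 m on the riser, well within ±0.115 m.
- **Flatness:** the board's top is at about 0.0746 m, as expected for lying flat.
- **Other items:** the price card, jar and gift box looked unmoved in the pictures. I did not re-measure them.

One push call was refused by the interface before anything moved, so I resent it in shorter form. While the arm blocked the top camera, its board fits were unusable. I relied on the scene camera during the pushes and on both cameras at the end.

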